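# Lock the sprung stud on the moisture tester's cover

## Task

The cover on top of the grain moisture tester is held down by two quarter-turn studs, and the orange one has sprung up. Press the orange stud down against its spring, turn it a quarter turn clockwise (seen from above) until its bar points at the green marks, and let it go so that it settles in its catch, lower than it stood. Leave the white stud locked.

Things in the scene. Friction and masses are not known exactly. Their poses are not given: they have to be found in the camera images.
- orange_grip (a point): Grip point of the sprung-up orange stud: a disc (52 mm diameter, 6 mm thick) carrying an upright bar 44 mm long, 14 mm thick, 30 mm high, black coin slot along its top. The point is on the vertical turning axis, 8 mm below the bar's top, 22 mm above the disc. x runs along the bar, y across it, z up; moves with the stud. It stands in a dark steel housing, 72 mm diameter, on the cream tester.
- orange_press (a joint): How far the orange stud is pressed down, m: 0 standing loose (disc's underside 16 mm above the housing, bar's top 148 mm above the table), stop at 0.016. Spring: about 4 N up at 0, 9 N at the stop. It turns only while pressed beyond 0.008. Let go when turned far enough it rises to 0.005 and stays in its catch; let go too early it sticks half-turned at 0.008 or comes back up.
- orange_turn (a joint): Turn of the orange stud, rad, growing clockwise seen from above: 0 to 0.12 at the start (bar's ends at the two black marks on the housing's top), 1.57 with the bar's ends at the two green marks. The catch takes it from about 1.3 on; stop at 1.66. It turns easily once pressed.
- white_turn (a joint): Turn of the other stud, white, same shape and size, on the same tester (cream box 200 x 320 mm, 70 mm high), its axis 160 mm from the orange one's, to either side: 1.4 to 1.6 rad is locked, as it is at the start; it is to stay so.

How it is judged:
By the outcome, as a careful person would: the job done as asked, in the order asked, and still so for the second after the job is handed in, with the robot touching nothing.
It also fails if it takes over 32 s, if anything falls off the work surface, if the arm or the gripper's body presses on something with over 40 N, if the wrist force passes 120 N, or if a joint passes its speed limit or range.

## Robot

A 6-joint arm with a two-finger parallel gripper is mounted at the origin on the work surface. World frame = base frame: x ahead of the robot, y to its left, z up, the work surface at z = 0. Lengths are in m, angles in degrees, forces in N, time in s.
With the tool pointing down it reaches from about 0.4 to 0.825 m from the base axis. Payload 7 kg.
Tool frame: the origin (TCP) lies between the finger pads; the fingertips stand 25 mm ahead of it and the grasp point (between the pads) lies 6 mm ahead of it; z points along the fingers, y is the line along which they close (so a half turn about z gives the same grasp; the last joint's range is limited). The gripper opens to 88 mm and grips with 3 to 60 N. Pads are 19 mm wide; open, the fingers measure 130 mm over their backs; the gripper's body (78 mm by 193 mm) begins 47 mm behind the grasp point.
Start: joints at [-50.415, 20.546, 0.682, 0, -70.136, -16.507], TCP at [0.265, -0.621, 0.252] pointing down, gripper open.
Joint ranges: [-176.03, 176.03], [-82.01, 121.73], [-58.28, 71.71], [-173.87, 95.51], [-174.79, -0.11], [-173.66, 173.66]. Speed limits (degrees/s): [136.94, 136.94, 172.46, 180, 180, 180].

## Interface

Orientations are given as [roll, pitch, yaw] about the fixed x, y, z axes, in that order (R = Rz(yaw) Ry(pitch) Rx(roll)).
In Python, from plant import ctrl, order, snapshot, get_obs gives the robot as it stands (ctrl), with the cameras as plain functions, the readings as plain functions and the job (order).
- The arm moves only by the tool send_path, called after "Request:" by a JSON object that holds its "method" and its "body", one argument or row to a line. Schema: {"type":"object","properties":{"moves":{"type":"array","items":{"type":"array","items":{"type":"number"},"minItems":5,"maxItems":5},"minItems":1,"maxItems":8},"only":{"type":"string"},"quiet":{"type":"boolean"},"lines":{"type":"string"}},"required":["moves"],"additionalProperties":false}. moves is a list of rows, 1 to 8 of them, each of 5 numbers: dx, dy, dz in a scale on which 1.0 is 0.8 m, then a turn about the tool's z in fractions of the full range, 1 being 90 degrees, then the finger opening in m; each row is the pose to reach, as a shift and turn from the pose commanded when the call began, along the tool's axes at that moment; what a row does not reach only later rows make up. A row lasts 1/8 s, in which the tool goes at most 0.0625 m and 10.7 degrees, less where a joint would pass 70% of its speed; a pose out of reach is approached as far as the arm can. The fingers move at their own pace and stop on an object; the grip force is fixed at half the most. Time passes only in rows, so rows that do not move let the fingers close. The tool returns the time, the measured TCP pose, the force, the opening and the grip force at its end. only (a regular expression) keeps the lines of the reply that match it, lines (a string "A,B") keeps lines A to B, and quiet returns only ok. Input that does not fit is refused with a message, and nothing moves.
- get_obs(): the state, without advancing time (a new reading comes with each control period).
- snapshot(name): name is "scene" or "top" or "wrist"; returns a dict with "frame" (400x640x3 uint8, red, green, blue), "z_map" (400x640 float32, m along the optical axis (not along the pixel's ray), 0 where there is no reading), "fovy" (degrees; the focal length in pixels is half the picture's height over the tangent of half this angle, whatever the lens; pixels are square), "cx", "cy" (the principal point, pixels), "R" (3x3) and "t" (3): a world point X has camera coordinates R X + t; the wrist camera has in their place "T_tool_cam" (4x4, takes a point from camera to tool coordinates, whose origin is the TCP and whose axes are the flange's). Camera axes: x right, y down, z forward; pixel columns grow to the right and rows downward; lengths in m; the calibration is good to about 2 mm. The wrist camera is an equidistant fisheye: a pixel r from the principal point sees the ray r / f radians off the axis. A picture is of the moment at which its call begins: read the wrist's pose just before it.
- order.close_job(): hands the job in; it is judged then, once.
The state is a dict: "clock": time; "joint_pos": joint angles; "qvel": joint speeds; "tau": joint torques, N m; "tool_pos": TCP position; "orientation": TCP orientation; "force": force on the tool from outside, world axes, zero at the start; "moment": the same for the moment, N m; "opening": finger opening in m; "gripper_force": force on a finger pad.
Only numpy, scipy, OpenCV 4.12 (cv2) and the standard library are available. Lean on these libraries where they do the work, as an engineer would, in place of code of your own. Each camera call takes 0.05 s, during which the arm holds its last target. There are 200 camera calls.

## Working session

There is one attempt and no reset: what is moved stays moved. The work goes in short steps, Python scripts to look and compute and a tool call to move; the robot and the scene stay as the last step left them, time stands still between calls to the robot, and variables do not carry over. Pictures are saved under pics/ and viewed, at most 10 in all, crops included, and the job is handed in when it is done.

```bash
ls; mkdir -p pics; python3 - <<'E'
from plant import ctrl, order, snapshot, get_obs
import cv2,numpy as np
o=get_obs();print({k:np.round(o[k],3) for k in ('clock','tool_pos','orientation','opening','force')})
a=[]
for n in('scene','top'):
    s=snapshot(n);np.savez('pics/'+n+'.npz',**s);a.append(s['frame'])
    print(n,s['fovy'],s['cx'],s['cy'],np.round(s['R'],3).tolist(),np.round(s['t'],3))
cv2.imwrite('pics/scene.png',a[0][:,:,::-1]);cv2.imwrite('pics/top.png',a[1][:,:,::-1])
E
```

```text
pics
plant.py
{'clock': np.float64(0.0), 'tool_pos': array([ 0.264, -0.621,  0.251]), 'orientation': array([ 1.79904e+02, -9.00000e-03, -1.56927e+02]), 'opening': np.float64(0.088), 'force': array([-0.746, -0.207,  0.167])}
scene 56.36583805621163 320.2428438544581 200.02360054618944 [[-0.889, 0.458, 0.009], [0.34, 0.672, -0.658], [-0.308, -0.582, -0.753]] [ 0.493 -0.133  1.002]
top 56.76914297826497 316.25511356783113 206.29632716609206 [[-0.013, -1.0, 0.005], [-0.994, 0.013, -0.113], [0.113, -0.006, -0.994]] [0.055 0.593 0.728]
```

View pics/top.png

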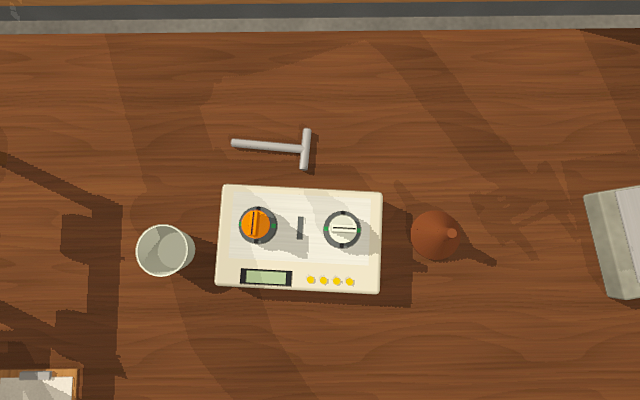

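The top view shows the orange stud near (255,225), its bar roughly vertical in the picture. The white stud is near (343,229), with a dark part between them at (300,228) and a glass at (165,250). I'll enlarge and measure.

```bash
cat > h.py <<'E'
import numpy as np,cv2
def load(n): return dict(np.load(f'pics/{n}.npz'))
def world(s,u,v,z=None):
    f=200/np.tan(np.radians(float(s['fovy'])/2)); R,t=s['R'],s['t']
    d=np.array([(u-s['cx'])/f,(v-s['cy'])/f,1.])
    if z is None: return R.T@(d*s['z_map'][int(round(v)),int(round(u))]-t)
    c=-R.T@t; w=R.T@d; return c+w*(z-c[2])/w[2]
E
python3 - <<'E'
from h import *
s=load('top')
c=s['frame'][190:270,220:380,::-1]; cv2.imwrite('pics/topc.png',cv2.resize(c,None,fx=5,fy=5,interpolation=cv2.INTER_CUBIC))
for n,u,v in[('or',254,225),('wh',343,229),('mid',300,228),('glass',165,228),('glassrim',140,250),('pear',452,233),('box',270,260)]:print(n,np.round(world(s,u,v),3))
s=load('scene');cv2.imwrite('pics/scene.png',s['frame'][:,:,::-1])
E
```

```text
or [0.55  0.157 0.148]
wh [0.541 0.002 0.141]
mid [0.548 0.08  0.072]
glass [0.552 0.35  0.051]
glassrim [0.509 0.391 0.066]
pear [ 0.533 -0.202  0.106]
box [0.487 0.138 0.069]
```

View pics/topc.png

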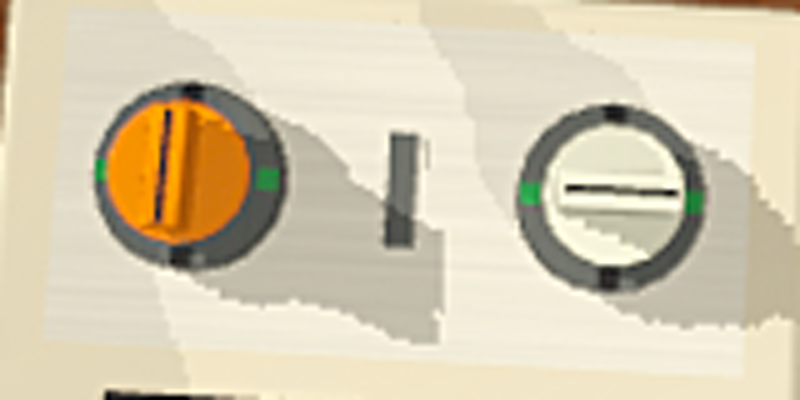

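View pics/scene.png

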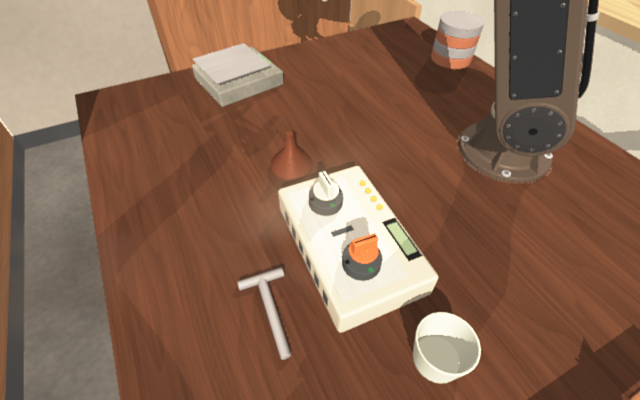

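```bash
cat > m.py <<'E'
from h import *
s=load('top')
p=lambda x,y,z: world(s,(x+.5)/5-.5+220,(y+.5)/5-.5+190,z)
a,b=p(168,110,.148),p(158,222,.148)
print('slot',a,b,np.hypot(*(a-b)[:2]),'mid',(a+b)/2,'yaw',np.degrees(np.arctan2(*(a-b)[1::-1])))
k,l=p(192,91,.096),p(181,257,.096); print('black mid',(k+l)/2,'yaw',np.degrees(np.arctan2(*(k-l)[1::-1])))
g,h=p(100,171,.096),p(268,180,.096); print('green mid',(g+h)/2)
c,d=p(566,188,.143),p(678,192,.143); print('white mid',(c+d)/2, np.linalg.norm((a+b-c-d)[:2]/2))
# 3D from depth: orange points at top height
s2=load('scene')
for S in(s,s2):
    hsv=cv2.cvtColor(S['frame'],cv2.COLOR_RGB2HSV); m=(hsv[...,0]<20)&(hsv[...,1]>180)&(hsv[...,2]>90)
    v,u=np.nonzero(m); P=np.array([world(S,x,y) for x,y in zip(u,v)])
    P=P[(np.hypot(P[:,0]-.55,P[:,1]-.157)<.05)]
    T=P[P[:,2]>.1440]; r=cv2.minAreaRect(T[:,:2].astype(np.float32)*1000)
    print(len(P),len(T),'top z',np.median(T[:,2]),'rect',r, 'disc z',np.percentile(P[:,2],[5,20]))
E
python3 m.py
```

```text
slot [0.57306373 0.15834326 0.148     ] [0.53416264 0.16157232 0.148     ] 0.039034870132709176 mid [0.55361318 0.15995779 0.148     ] yaw -4.745062604195334
black mid [0.55426764 0.15984349 0.096     ] yaw -3.51730535854794
green mid [0.55355867 0.16078965 0.096     ]
white mid [5.43401468e-01 3.34664596e-04 1.43000000e-01] 0.1599494347697144
568 144 top z 0.14647589070805406 rect ((553.4954833984375, 159.68743896484375), (13.9957275390625, 42.91421127319336), 83.94298553466797) disc z [0.11489846 0.11588666]
44 13 top z 0.1478597943085145 rect ((556.6068725585938, 159.7618408203125), (6.074679851531982, 39.47003173828125), 82.39134216308594) disc z [0.11737631 0.12408512]
```

Units first: shifts go in shares of 0.8 m and turns go in shares of 90 degrees. So -0.3 m / 0.8 = -0.375, -0.28 m / 0.8 = -0.35, -76 degrees / 90 = -0.8444.

Request:
{"method": "send_path", "body": {
  "moves": [
    [-0.05,0.05,0,-0.1111,0.088],
    [-0.1,0.1,0,-0.2222,0.088],
    [-0.15,0.15,0,-0.3333,0.088],
    [-0.2,0.2,0,-0.4444,0.088],
    [-0.25,0.25,0,-0.5556,0.088],
    [-0.3,0.3,0,-0.6667,0.088],
    [-0.35,0.35,0,-0.7778,0.088],
    [-0.375,0.375,0,-0.8444,0.088]
  ]
}}

```text
clock: 1.1
tool_pos: [0.4234, -0.2251, 0.2516]
orientation: [-180.0, 0.0, -80.5]
force: [1.3, -0.3, 0.1]
opening: 0.0881
gripper_force: 0.0
```

```bash
python3 - <<'E'
from plant import ctrl, order, snapshot, get_obs
import numpy as np
print(np.round(get_obs()['joint_pos'],1))
E
```

```text
[ -4.4   1.8 -23.1  -0.  -65.1  13.9]
```

Scaled: -0.361 m / 0.8 = -0.4513, -0.191 m / 0.8 = -0.2388, -76 degrees / 90 = -0.8444.

Request:
{"method": "send_path", "body": {
  "moves": [
    [-0.0625,-0.0325,0,-0.1111,0.088],
    [-0.125,-0.0663,0,-0.2222,0.088],
    [-0.1875,-0.0988,0,-0.3333,0.088],
    [-0.25,-0.1325,0,-0.4444,0.088],
    [-0.3125,-0.165,0,-0.5556,0.088],
    [-0.375,-0.1988,0,-0.6667,0.088],
    [-0.4375,-0.2313,0,-0.7778,0.088],
    [-0.4513,-0.2388,0,-0.8444,0.088]
  ]
}}

```text
clock: 2.1
tool_pos: [0.5551, 0.1622, 0.2506]
orientation: [180.0, 0.1, -4.5]
force: [-0.3, -1.1, 0.7]
opening: 0.0877
gripper_force: 0.0
```

```bash
python3 - <<'E'
from plant import ctrl, order, snapshot, get_obs
import numpy as np,cv2
o=get_obs();print(np.round(o['joint_pos'],1),o['tool_pos'],o['orientation'])
s=snapshot('wrist');np.savez('pics/wrist.npz',pos=o['tool_pos'],rpy=o['orientation'],**s)
cv2.imwrite('pics/wrist.png',s['frame'][:,:,::-1]);print(s['fovy'],s['cx'],s['cy'],np.round(s['T_tool_cam'],4))
E
```

```text
[ 35.7  11.6 -11.9  -0.  -66.6  49.8] [0.55507565 0.16223484 0.25057711] [ 1.79966782e+02  5.46990253e-02 -4.51773442e+00]
65.70646984690485 316.374470866126 206.49283822923104 [[ 2.000e-04 -9.519e-01 -3.063e-01  8.300e-02]
 [ 1.000e+00  4.000e-04 -5.000e-04  1.500e-03]
 [ 6.000e-04 -3.063e-01  9.519e-01 -1.328e-01]
 [ 0.000e+00  0.000e+00  0.000e+00  1.000e+00]]
```

View pics/wrist.png

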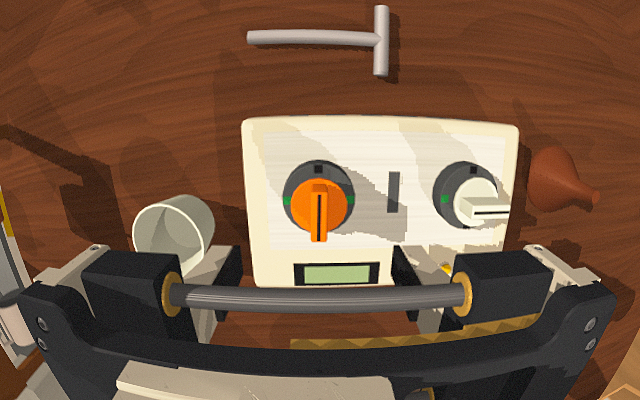

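The wrist view shows the orange bar upright at column ~319, with its slot from about (319,196) to (319,240). The black marks are on its line and the fingers straddle it. I'll check these against the top camera.

```bash
cat > w.py <<'E'
from h import *
from scipy.spatial.transform import Rotation as Ro
s=load('wrist'); f=200/np.tan(np.radians(float(s['fovy'])/2)); Rt=Ro.from_euler('xyz',s['rpy'],degrees=True).as_matrix(); T=s['T_tool_cam']
def ww(u,v,z):
    a,b=u-s['cx'],v-s['cy']; r=np.hypot(a,b); th=r/f
    d=np.array([a/r*np.sin(th),b/r*np.sin(th),np.cos(th)])
    w=Rt@T[:3,:3]@d; c=Rt@T[:3,3]+s['pos']; return c+w*(z-c[2])/w[2]
fr=s['frame']; cv2.imwrite('pics/wc.png',cv2.resize(fr[145:250,265:370,::-1],None,fx=5,fy=5,interpolation=cv2.INTER_CUBIC))
a,b=ww(319,196,.148),ww(319,240,.148); print(a,b,(a+b)/2,np.linalg.norm(a-b),np.degrees(np.arctan2(*(a-b)[1::-1])))
hsv=cv2.cvtColor(fr,cv2.COLOR_RGB2HSV); m=((hsv[...,0]>40)&(hsv[...,0]<80)&(hsv[...,1]>150)).astype(np.uint8); m[250:]=0
n,_,st,ce=cv2.connectedComponentsWithStats(m)
for i in range(1,n):
    if st[i,4]>8: print('green',ce[i],st[i,4],ww(*ce[i],.096))
print('black',ww(319,169,.096))
E
python3 w.py
```

```text
[0.57059421 0.15753534 0.148     ] [0.53274569 0.16041135 0.148     ] [0.55166995 0.15897335 0.148     ] 0.03795763494280643 -4.345404746520522
green [444.26666667 198.13333333] 45 [0.54401824 0.03021221 0.096     ]
green [286.52173913 199.73913043] 46 [0.55448767 0.1899688  0.096     ]
green [350.14893617 198.95744681] 47 [0.55042952 0.12830401 0.096     ]
black [0.58216666 0.15622408 0.096     ]
```

View pics/wc.png

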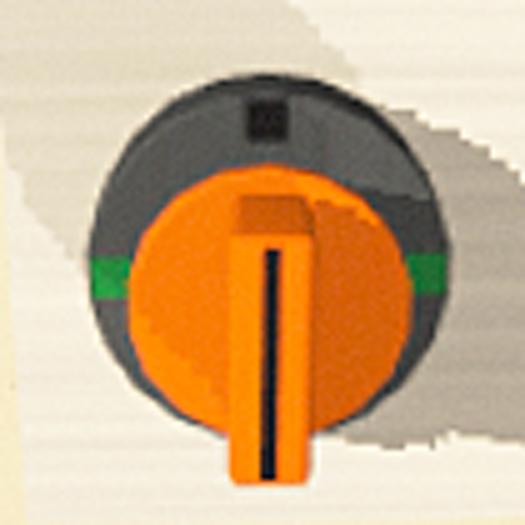

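Scaled: 0.08 m / 0.8 = 0.1, 0.03 m / 0.8 = 0.0375.

Request:
{"method": "send_path", "body": {
  "moves": [
    [0,0,0.0375,0,0.07],
    [0,0,0.075,0,0.06],
    [0,0,0.1,0,0.06],
    [0,0,0.1,0,0.06]
  ]
}}

```text
clock: 2.65
tool_pos: [0.5534, 0.1581, 0.17]
orientation: [179.9, 0.2, -5.0]
force: [0.1, 0.4, 0.4]
opening: 0.0606
gripper_force: 0.0
```

```bash
python3 -c "
from plant import ctrl, order, snapshot, get_obs
o=get_obs();print(o['tool_pos'],o['orientation'])"
```

```text
[0.55343689 0.15808115 0.16998695] [ 1.79875932e+02  1.74821641e-01 -5.03968226e+00]
```

Scaled: 0.024 m / 0.8 = 0.03, 0.012 m / 0.8 = 0.015.

Request:
{"method": "send_path", "body": {
  "moves": [
    [0,-0.0013,0.015,0,0.06],
    [0,-0.0013,0.03,0,0.06],
    [0,-0.0013,0.03,0,0.0],
    [0,-0.0013,0.03,0,0.0],
    [0,-0.0013,0.03,0,0.0],
    [0,-0.0013,0.03,0,0.0],
    [0,-0.0013,0.03,0,0.0]
  ]
}}

```text
clock: 3.52
tool_pos: [0.5548, 0.1603, 0.1478]
orientation: [-180.0, -0.0, -4.9]
force: [-0.0, 0.2, 0.6]
opening: 0.0159
gripper_force: 0.0
```

Request:
{"method": "send_path", "body": {
  "moves": [
    [0,0,0,0,0],
    [0,0,0,0,0],
    [0,0,0,0,0]
  ]
}}

```text
clock: 3.9
tool_pos: [0.5548, 0.1602, 0.1477]
orientation: [180.0, -0.0, -4.9]
force: [-0.7, -1.2, 1.5]
opening: 0.0137
gripper_force: 30.0
```

Gripped on the 14 mm bar with 30 N. Next I press down and watch the force.

Scaled: 0.013 m / 0.8 = 0.0163, 0.012 m / 0.8 = 0.015.

Request:
{"method": "send_path", "body": {
  "moves": [
    [0,0,0.0038,0,0],
    [0,0,0.0075,0,0],
    [0,0,0.0113,0,0],
    [0,0,0.015,0,0],
    [0,0,0.0163,0,0],
    [0,0,0.0163,0,0]
  ]
}}

```text
clock: 4.65
tool_pos: [0.5548, 0.1602, 0.135]
orientation: [180.0, -0.0, -4.9]
force: [-2.1, -2.1, 8.3]
opening: 0.0141
gripper_force: 30.0
```

Scaled: 45 degrees / 90 = 0.5.

Request:
{"method": "send_path", "body": {
  "moves": [
    [0,0,0,0.0667,0],
    [0,0,0,0.1333,0],
    [0,0,0,0.2,0],
    [0,0,0,0.2667,0],
    [0,0,0,0.3333,0],
    [0,0,0,0.4,0],
    [0,0,0,0.4667,0],
    [0,0,0,0.5,0]
  ]
}}

```text
clock: 5.65
tool_pos: [0.5542, 0.1592, 0.1348]
orientation: [179.9, -0.0, -50.1]
force: [-2.5, -4.7, 8.0]
opening: 0.0138
gripper_force: 30.0
```

Scaled: 44 degrees / 90 = 0.4889.

Request:
{"method": "send_path", "body": {
  "moves": [
    [0,0,0,0.0667,0],
    [0,0,0,0.1333,0],
    [0,0,0,0.2,0],
    [0,0,0,0.2667,0],
    [0,0,0,0.3333,0],
    [0,0,0,0.4,0],
    [0,0,0,0.4667,0],
    [0,0,0,0.4889,0]
  ]
}}

```text
clock: 6.65
tool_pos: [0.5532, 0.1588, 0.1343]
orientation: [179.8, -0.2, -94.1]
force: [-6.2, -3.7, 8.6]
opening: 0.0138
gripper_force: 30.0
```

```bash
python3 -c "
from plant import ctrl, order, snapshot, get_obs
print(get_obs()['moment'])"
```

```text
[-1.90769901  2.25298071 -0.02251081]
```

Scaled: -0.006 m / 0.8 = -0.0075, -0.003 m / 0.8 = -0.0038.

Request:
{"method": "send_path", "body": {
  "moves": [
    [0,0,-0.0038,0,0],
    [0,0,-0.0075,0,0],
    [0,0,-0.0075,0,0],
    [0,0,-0.0075,0,0.06],
    [0,0,-0.0075,0,0.06],
    [0,0,-0.0075,0,0.06],
    [0,0,-0.0075,0,0.06],
    [0,0,-0.0075,0,0.06]
  ]
}}

```text
clock: 7.65
tool_pos: [0.5547, 0.1603, 0.1405]
orientation: [-180.0, 0.0, -93.9]
force: [0.4, 0.8, -0.5]
opening: 0.0568
gripper_force: 0.0
```

Request:
{"method": "send_path", "body": {
  "moves": [
    [0,0,-0.0375,0,0.06],
    [0,0,-0.075,0,0.06],
    [0,0,-0.125,0,0.06],
    [0,0,-0.1625,0,0.06],
    [0,0,-0.1625,0,0.06]
  ]
}}

```text
clock: 8.28
tool_pos: [0.5558, 0.1608, 0.2735]
orientation: [-179.7, 0.2, -93.9]
force: [-0.3, -0.4, -0.8]
opening: 0.0598
gripper_force: 0.0
```

```bash
python3 - <<'E'
from plant import ctrl, order, snapshot, get_obs
import numpy as np,cv2
o=get_obs()
s=snapshot('wrist');np.savez('pics/wrist.npz',pos=o['tool_pos'],rpy=o['orientation'],**s)
t=snapshot('scene');np.savez('pics/scene.npz',**t)
b=cv2.resize(t['frame'][150:290,260:440],(540,420),interpolation=cv2.INTER_CUBIC)
cv2.imwrite('pics/w2.png',s['frame'][:,:,::-1]);cv2.imwrite('pics/s2.png',b[:,:,::-1])
E
```

```text
(no output)
```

View pics/w2.png

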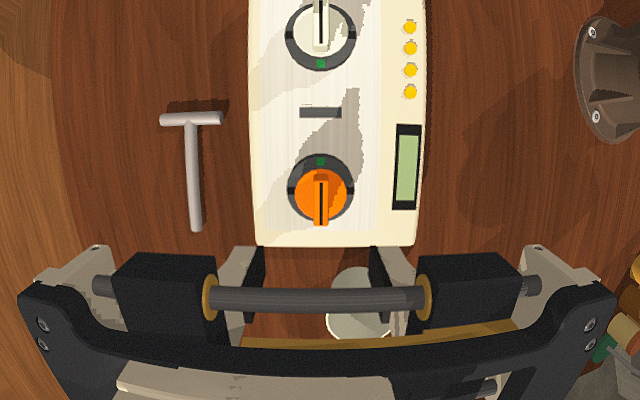

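View pics/s2.png

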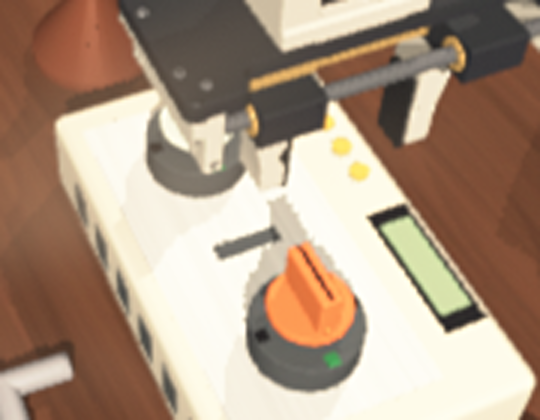

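The bar at (321,205) in the wrist view now lies on the line through the green mark at (320,161), and the white stud's bar is still on its green mark. I'll check the height by depth and hand in.

```bash
python3 - <<'E'
from h import *
S=load('scene')
hsv=cv2.cvtColor(S['frame'],cv2.COLOR_RGB2HSV); m=(hsv[...,0]<20)&(hsv[...,1]>150)&(hsv[...,2]>90)
v,u=np.nonzero(m); P=np.array([world(S,x,y) for x,y in zip(u,v)]); P=P[np.hypot(P[:,0]-.553,P[:,1]-.16)<.04]
print(len(P),np.percentile(P[:,2],[1,10,30,70,95,99]))
E
python3 w.py | grep -v black
```

```text
669 [0.09669117 0.11193242 0.11325799 0.13650356 0.14392566 0.14482935]
[0.55284795 0.15011189 0.148     ] [0.5555646  0.19171718 0.148     ] [0.55420627 0.17091454 0.148     ] 0.041693883008200754 -93.73587001851956
green [320.43636364  62.96363636] 55 [0.54316588 0.02960476 0.096     ]
green [320. 161.] 49 [0.55019151 0.12833064 0.096     ]
```

```bash
python3 -c "
from plant import ctrl, order, snapshot, get_obs
print(order.close_job())"
```

```text
the job is handed in; nothing more can be done
None
```

I pressed the orange stud down, turned it clockwise onto the green marks and let it go; the depth image shows it settled about 5 mm lower, in its catch, with the white stud still locked, and I handed the job in at about 8.4 s.

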